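# Shut the battery case, hasp it and pin it

### The arm

A 6-joint arm with a two-finger parallel gripper is mounted at the origin on a cart in front of the work surface, level with it; the furniture and walls round the work are solid. World frame = base frame: x ahead of the robot, y to its left, z up, the work surface at z = 0. Lengths are in m, angles in rad, forces in N, time in s.
With the tool pointing down it reaches from about 0.2 to 0.875 m from the base axis. Payload 3.4 kg.
Tool frame: the origin (TCP) lies on the centre line of the jaws, within the pads' length; the fingertips stand 25 mm ahead of it and the grasp point (between the pads) lies 6 mm ahead of it; z points along the fingers, y is the line along which they close (so a half turn about z gives the same grasp; the last joint's range is limited). The gripper opens to 94 mm and grips with 3 to 60 N. Pads are 16 mm wide; open, the fingers measure 119 mm over their backs; the gripper's body (75 mm by 177 mm) begins 78 mm behind the grasp point.
Start: joints at [1.081, 0.276, 1.505, -0, 1.361, -0.121], TCP at [0.207, 0.536, 0.23] pointing down, gripper open.
Joint ranges: [-2.89, 2.89], [-0.75, 2.08], [0.22, 2.7], [-1.18, 4.32], [0.11, 2.71], [-2.7, 2.7]. Speed limits (rad/s): [2.57, 2.57, 3.14, 3.14, 3.14, 3.14].

### API

Orientations are given as a unit quaternion [w, x, y, z].
In Python, from rig import bot gives the robot as it stands.
- The arm moves only by the tool step_arm, never from a script. Its arguments are lists of equal length, an entry for each row: "twist": the turn, a rotation vector about the tool's x, y, z in rad, a list of three; "slide": the shift along the tool's x, y, z in cm, a list of three; "claw": the closure, from 0 (fully open) to 1 (shut). In form: {"twist": [[ax, ay, az], ...], "slide": [[dx, dy, dz], ...], "claw": [claw, ...]}. A call has 1 to 20 rows; each row is the pose to reach, as a shift and turn from the pose commanded when the call began, along the tool's axes at that moment; what a row does not reach only later rows make up. A row lasts 1/12 s, in which the tool goes at most 41.7 mm and 7.16 degrees, less where a joint would pass 70% of its speed; a pose out of reach is approached as far as the arm can. A call with a gripper value outside its range is refused whole. The fingers move at their own pace and stop on an object; the grip force is fixed at half the most. Time passes only in rows, so rows that repeat a pose let the fingers close. It gives the time, the measured TCP pose, the force, the opening and the grip force at its end, in the units of the state.
- bot.state(): the state, without advancing time (a new reading comes with each control period).
- bot.get_image(name): name is "side" or "top" or "wrist"; returns a dict with "frame" (420x560x3 uint8, red, green, blue), "z_map" (420x560 float32, m along the optical axis (not along the pixel's ray), 0 where there is no reading), "fov_y" (degrees; the focal length in pixels is half the picture's height over the tangent of half this angle, whatever the lens; pixels are square), "cx", "cy" (the principal point, pixels), "world_to_cam" (4x4, takes a point from world to camera coordinates); the wrist camera has in their place "mount" (4x4, takes a point from camera to tool coordinates, whose origin is the TCP and whose axes are the flange's). Camera axes: x right, y up, looking along -z (the intrinsics and any distortion apply to the point x, -y, -z); pixel columns grow to the right and rows downward; lengths in m; the calibration is good to about 2 mm. A picture is of the moment at which its call begins: read the wrist's pose just before it.
- bot.sign_off(): hands the job in; it is judged then, once.
The state is a dict: "time_s": time; "q": joint angles; "joint_vel": joint speeds; "tau": joint torques, N m; "position": TCP position; "tcp_rot": TCP orientation; "contact_force": force on the tool from outside, world axes, zero at the start; "torque": the same for the moment, N m; "opening": finger opening in m; "grasp_force": force on a finger pad.
Only numpy, scipy, OpenCV 4.12 (cv2) and the standard library are available. Lean on these libraries where they do the work, as an engineer would, in place of code of your own. Each camera call takes 0.05 s, during which the arm holds its last target. There are 200 camera calls.

### The job

Put the battery case under lock: shut its lid fully, then swing the hasp over the staple until it lies flat, and then push the red-handled locking pin sideways through the staple's loop, above the hasp, until its grip is up against the staple. Let go and leave the pin in place, and do not shift the tape roll, the jar or the solder reel.

Things in the scene. Friction and masses are not known exactly. Their poses are not given: they have to be found in the camera images.
- case: Yellow battery case, fixed to the bench, 140 (x) x 180 (y) mm, 70 mm high with its lid shut; origin under its centre; x points from its front (robot side) to its back, y to its left, z up. A dark steel ledge (46 mm along x, 64 mm along y) sticks out of the middle of its front, its top 70 mm above the bench, level with the shut lid's top.
- staple_loop (a point): Centre of the staple's opening, 83 mm above the bench, 97 mm in front (-x) of the case's centre; axes as the case's. The staple, an upside-down U of 4 mm brass bar, stands on the ledge: legs 16 mm apart (clear) along x, top 14 mm above this point. Over the shut hasp (upper face 10 mm below this point) the opening is 16 mm wide, 20 mm high; the pin passes along y, from either side.
- lid_front (a point): Middle of the lid's front edge, on its upper face. The lid is a yellow plate, 142 x 182 x 8 mm, hinged along the case's back: the hinge line lies 167 mm along +x from staple_loop, 62 mm above the bench, and 140 mm from this point. Axes are the lid's: x to the hinge, z out of its upper face.
- lid (a joint): Lid angle in rad: 0 shut (on its stop), grows as the front edge rises; starts at 0.35 to 0.65. The hinge is stiff: the lid stays at any angle and must be pushed all the way down, with 1 to 5 N near its front edge.
- hasp_tip (a point): Middle of the hasp's free end, a round bead 8 mm thick, 46 mm long (along y), 68 mm from the hasp's hinge. The hasp is a bright steel plate, 52 mm wide (y) and 3 mm thick, with a lengthwise slot for the staple, 29 to 60 mm from its hinge.
- hasp_hinge (a point): Middle of the hasp's hinge line, which runs along the case's y on the lid, 15 mm behind the lid's front edge and 1.5 mm above its upper face. With the lid shut it is 42 mm along +x from staple_loop and 11.5 mm lower.
- hasp (a joint): Hasp angle against the lid in rad: 0 flat on the ledge, over the staple, pointing to the case's front; 1.57 square to the lid; larger leans back over the lid (stop at 2.5). Starts at 1.75 to 2.3. A stiff hinge: the hasp stays at any angle and must be pushed over and pressed all the way down; about 1 N at its end moves it.
- pin_grip (a point): Centre of the grip of the loose locking pin (50 g): a red square bar with black ribs, 20 x 20 mm, 34 mm long, lying on the bench. y runs along the pin, z up. The steel shank, 7 mm thick, 40 mm long with a tapered tip, sticks out of the middle of the grip's -y end. Balance point about 9 mm from here towards the shank.
- pin_shoulder (a point): Where the shank leaves the grip: 17 mm from pin_grip along its -y, on the pin's axis. This end face of the grip stops against the staple.
- pin_tip (a point): End of the pin's shank: 57 mm from pin_grip along its -y, on the pin's axis.
- tape_roll: Roll of orange tape, 60 mm across, 20 mm high, loose on the bench; origin under its centre. Leave alone.
- flux_jar: Small cream jar with a green cap, 41 mm across, 36 mm high, loose; origin under its centre. Leave alone.
- solder_reel: Blue reel of solder wire, 56 mm across, 39 mm high, loose; origin under its centre. Leave alone.
Not all that is in view belongs to the job. Leave any yellow look-alike of the part that bears pin_grip alone.

How it is judged:
On the way, in this order (a step that is already met when the one before it is completed fails the run):
1. the lid is fully shut (value of joint lid below 0.04 rad), for 0.2 s.
2. with the lid shut, the hasp lies flat over the staple (value of joint lid below 0.04 rad and value of joint hasp below 0.1 rad), for 0.2 s.
At the end, for the whole second after the job is handed in: Lid shut (under 0.04 rad), hasp flat over the staple (under 0.10 rad), pin at rest above the hasp with its shank through the loop from either side: tip at least 22 mm beyond the staple's middle, grip's end face within 10 mm of it; pin released (all of step 2 and x of pin_shoulder in the frame of staple_loop between -0.01 and 0.01 m and z of pin_shoulder in the frame of staple_loop between -0.014 and 0.012 m and x of pin_tip in the frame of staple_loop between -0.01 and 0.01 m and z of pin_tip in the frame of staple_loop between -0.014 and 0.012 m and ((y of pin_shoulder in the frame of staple_loop between 0 and 0.01 m and y of pin_tip in the frame of staple_loop below -0.022 m) or (y of pin_shoulder in the frame of staple_loop between -0.01 and 0 m and y of pin_tip in the frame of staple_loop above 0.022 m)) and linear speed of pin below 0.02 m/s); the robot touches nothing.
It fails at once if the tape roll, the jar or the solder reel is shifted by more than 25 mm (distance of any of tape_roll, flux_jar, solder_reel from where it was at the start of the episode above 0.025 m).
It also fails if it takes over 58 s, if anything falls off the work surface, if the arm or the gripper's body presses on something with over 40 N, if the wrist force passes 120 N, or if a joint passes its speed limit or range.

## Working session

There is one attempt and no reset: what is moved stays moved. The work goes in short steps, Python scripts to look and compute and a tool call to move; the robot and the scene stay as the last step left them, time stands still between calls to the robot, and variables do not carry over. Pictures are saved under pics/ and viewed, at most 10 in all, crops included, and the job is handed in when it is done.

Besides the shell and the picture viewer there is one more tool, called after ">>>" by a JSON object that holds its "api" and its "payload". step_arm: Moves the arm, as the interface text tells. Its arguments: {"type":"object","properties":{"twist":{"type":"array","items":{"type":"array","items":{"type":"number"}}},"slide":{"type":"array","items":{"type":"array","items":{"type":"number"}}},"claw":{"type":"array","items":{"type":"number"}}},"required":["twist","slide","claw"]}

```bash
mkdir -p pics; ls; cat > h.py <<'E'
import numpy as np, cv2
from rig import bot
from scipy.spatial.transform import Rotation as R
def pose():
    s=bot.state(); q=s['tcp_rot']; T=np.eye(4); T[:3,:3]=R.from_quat([q[1],q[2],q[3],q[0]]).as_matrix(); T[:3,3]=s['position']; return T
def grab(name,save=None):
    T=pose(); im=bot.get_image(name)
    im['c2w']=T@np.array(im['mount']) if name=='wrist' else np.linalg.inv(np.array(im['world_to_cam']))
    if save: cv2.imwrite('pics/'+save,im['frame'][:,:,::-1])
    return im
def cloud(im):
    z=im['z_map']; h,w=z.shape; f=h/2/np.tan(np.radians(im['fov_y'])/2)
    u,v=np.meshgrid(np.arange(w),np.arange(h))
    p=np.stack([(u-im['cx'])/f*z,-(v-im['cy'])/f*z,-z],-1)
    P=p@im['c2w'][:3,:3].T+im['c2w'][:3,3]; P[z==0]=np.nan; return P
E
python3 - <<'E'
from h import *
s=bot.state(); print(s)
for n in ['top','side']:
    im=grab(n,n+'0.png'); print({k:v for k,v in im.items() if k not in('frame','z_map')}); np.save(n+'0.npy',cloud(im))
E
```

```text
pics
{'time_s': 0.0, 'q': array([ 1.08097005e+00,  2.76563555e-01,  1.50608689e+00,  1.85915164e-06,
        1.36068455e+00, -1.21025354e-01]), 'joint_vel': array([-0.00070375,  0.00200799,  0.00144674, -0.00072071, -0.00066004,
       -0.00107423]), 'tau': array([-1.27035044e-03, -4.04579937e+01, -2.37233663e+01,  6.97986572e-02,
        3.45611642e-02, -1.70260164e-04]), 'position': array([0.2070651 , 0.53588228, 0.22964105]), 'tcp_rot': array([-2.62826978e-04,  1.83357316e-01,  9.83045948e-01, -8.30577619e-04]), 'contact_force': array([ 0.29367104, -0.87424369, -0.40149105]), 'torque': array([-0.00518629,  0.02913621,  0.07676326]), 'grasp_force': 0.0, 'opening': 0.09427763751325514}
{'fov_y': 42.32409476366169, 'cx': 275.84896258068414, 'cy': 202.83162550292715, 'world_to_cam': array([[ 2.04463576e-02, -9.99790415e-01,  1.03520690e-03,
         2.54763000e-02],
       [ 9.84522707e-01,  2.03143654e-02,  1.74075747e-01,
        -5.11519608e-01],
       [-1.74060293e-01, -2.54003027e-03,  9.84731721e-01,
        -1.46182687e+00],
       [ 0.00000000e+00,  0.00000000e+00,  0.0000000
[... 280 characters left out ...]
1.52852408e+00],
       [ 0.00000000e+00,  0.00000000e+00,  0.00000000e+00,
         1.00000000e+00]])}
{'fov_y': 44.507048008061865, 'cx': 280.81574808797745, 'cy': 214.83367991487629, 'world_to_cam': array([[-0.95730277, -0.28907045,  0.00311222,  0.52552341],
       [ 0.1768324 , -0.57702405,  0.7973541 , -0.13016181],
       [-0.22869568,  0.76385962,  0.60350374, -1.17298865],
       [ 0.        ,  0.        ,  0.        ,  1.        ]]), 'c2w': array([[-0.95730277,  0.1768324 , -0.22869568,  0.2578444 ],
       [-0.28907045, -0.57702405,  0.76385962,  0.97280547],
       [ 0.00311222,  0.7973541 ,  0.60350374,  0.81005254],
       [ 0.        ,  0.        ,  0.        ,  1.        ]])}
```

View pics/top0.png

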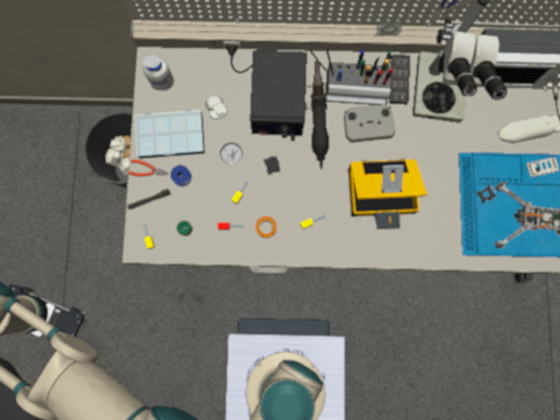

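View pics/side0.png

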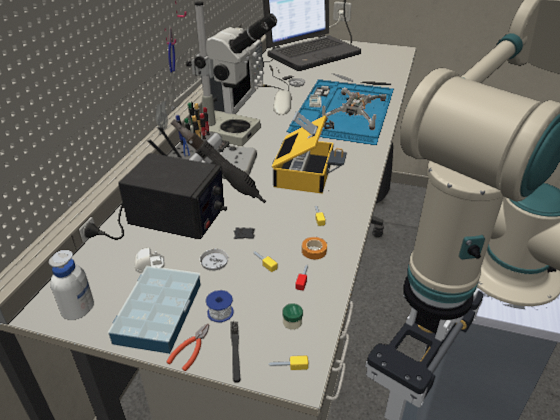

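The top view shows the pin's red grip at about (224,226) with its shank pointing right, and the tape roll at (266,227). The case is at about (387,188), with its lid partly open and the hasp leaning back. I'll get coarse positions next.

```bash
python3 - <<'E'
from h import *
P=np.load('top0.npy'); im=cv2.imread('pics/top0.png'); hsv=cv2.cvtColor(im,cv2.COLOR_BGR2HSV)
H,S,V=hsv[...,0],hsv[...,1],hsv[...,2]
def rep(n,m):
    k,l,st,c=cv2.connectedComponentsWithStats(m.astype(np.uint8))
    for i in range(1,k):
        if st[i,4]>15:
            q=P[l==i]; print(n,st[i],np.nanmedian(q,0).round(4),np.nanmin(q,0).round(3),np.nanmax(q,0).round(3))
win=np.zeros(H.shape,bool); win[150:245,130:450]=1
rep('red',win&((H<6)|(H>174))&(S>150)&(V>80))
rep('yel',win&(H>18)&(H<35)&(S>150)&(V>80))
rep('or',win&(H>7)&(H<18)&(S>150)&(V>80))
for v in range(155,236,4):
    print(v,[tuple((P[v,u]*1000).round().tolist()) for u in (356,375,387,392,400,420)])
E
```

```text
red [218 223  11   6  65] [0.4487 0.1827 0.0188] [0.44  0.169 0.012] [0.456 0.197 0.024]
yel [ 349  160   78   55 2144] [ 0.5465 -0.2359  0.1079] [ 0.484 -0.356  0.009] [ 0.637 -0.168  0.155]
yel [377 161  10   2  19] [ 0.6275 -0.2539  0.0727] [ 0.625 -0.267  0.067] [ 0.631 -0.242  0.079]
yel [391 172   3   9  24] [ 0.5799 -0.2751  0.1068] [ 0.566 -0.28   0.093] [ 0.594 -0.271  0.118]
yel [232 191  10  12  72] [0.5312 0.147  0.0177] [0.516 0.135 0.009] [0.548 0.161 0.025]
yel [301 219  12   9  71] [ 0.4594 -0.0499  0.0187] [ 0.448 -0.067  0.013] [ 0.471 -0.036  0.026]
yel [145 236   8   9  56] [0.4004 0.3897 0.0192] [0.391 0.378 0.012] [0.415 0.4   0.028]
or [256 217  20  20 159] [0.4487 0.0628 0.0185] [0.42  0.037 0.011] [0.476 0.091 0.026]
155 [(667.0, -195.0, -8.0), (666.0, -249.0, 1.0), (669.0, -286.0, -9.0), (666.0, -298.0, 5.0), (nan, nan, nan), (670.0, -382.0, -6.0)]
159 [(653.0, -194.0, -2.0), (655.0, -250.0, -3.0), (657.0, -286.0, -8.0), (655.0, -299.0, -0.0), (637.0, -306.0, 69.0), (657.0, -380.0, 0.0)]
163 [(621.0, -182.0, 78.0), (621.0, -234.0, 80.0), (622.0, -267.0, 81.0
[... 1981 characters left out ...]
, -193.0, -0.0), (471.0, -239.0, 44.0), (469.0, -268.0, 67.0), (469.0, -281.0, 66.0), (480.0, -319.0, -2.0), (481.0, -377.0, -5.0)]
223 [(465.0, -193.0, -1.0), (468.0, -248.0, -8.0), (457.0, -267.0, 70.0), (457.0, -280.0, 70.0), (469.0, -319.0, -5.0), (469.0, -375.0, 1.0)]
227 [(454.0, -193.0, -0.0), (456.0, -248.0, -4.0), (447.0, -268.0, 65.0), (447.0, -281.0, 68.0), (456.0, -317.0, 2.0), (457.0, -374.0, 2.0)]
231 [(443.0, -193.0, -3.0), (444.0, -248.0, -5.0), (444.0, -281.0, -2.0), (445.0, -295.0, -2.0), (445.0, -318.0, -1.0), (447.0, -375.0, -4.0)]
235 [(430.0, -192.0, 5.0), (433.0, -247.0, -3.0), (434.0, -283.0, -11.0), (433.0, -295.0, -2.0), (434.0, -318.0, -4.0), (435.0, -375.0, -3.0)]
```

```bash
cat >> h.py <<'E'
def go(p,yaw=0.,tilt=None):
    T=pose(); c,s=np.cos(yaw),np.sin(yaw)
    Rt=np.array([[-s,c,0],[c,s,0],[0,0,-1.]])  # columns: x=(-s,c) y=(c,s)
    Rt=np.column_stack([[-s,c,0],[c,s,0],[0,0,-1]])
    print('slide',(T[:3,:3].T@(np.array(p)-T[:3,3])*100).round(2),'twist',R.from_matrix(T[:3,:3].T@Rt).as_rotvec().round(4),'at',T[:3,3].round(4),'t',bot.state()['time_s'])
E
python3 - <<'E'
from h import *
go([.50,-.20,.32])
im=grab('wrist'); print(np.array(im['mount']).round(3),im['fov_y'])
E
```

```text
slide [-53.85 -58.1   -8.94] twist [-1.500e-03  8.000e-04  1.202e+00] at [0.2071 0.5359 0.2297] t 0.1
[[ 0.     0.971  0.239  0.069]
 [ 1.    -0.001  0.     0.001]
 [ 0.     0.239 -0.971 -0.155]
 [ 0.     0.     0.     1.   ]] 71.6994500102414
```

>>> {"api": "step_arm", "payload": {"twist": [[0, 0, 0.06], [0, 0, 0.12], [0, 0, 0.24], [0, 0, 0.36], [0, 0, 0.48], [0, 0, 0.6], [0, 0, 0.72], [0, 0, 0.84], [0, 0, 0.96], [0, 0, 1.08], [0, 0, 1.2], [0, 0, 1.202], [0, 0, 1.202], [0, 0, 1.202], [0, 0, 1.202], [0, 0, 1.202], [0, 0, 1.202], [0, 0, 1.202], [0, 0, 1.202], [0, 0, 1.202]], "slide": [[-2, -2, -1], [-5, -5, -2], [-8, -8, -3], [-11, -11, -4], [-14, -14, -5], [-17, -17, -5], [-20, -20, -5], [-23, -23, -5], [-26, -26, -5], [-29, -29, -5], [-32, -32, -5], [-35, -35, -5], [-38, -38, -5], [-41, -41, -5], [-44, -45, -5], [-47, -48, -5], [-50, -51, -5], [-53, -55, -5], [-54, -58, -5], [-54, -58, -5]], "claw": [0.5, 1, 1, 1, 1, 1, 1, 1, 1, 1, 1, 1, 1, 1, 1, 1, 1, 1, 1, 1]}}

```text
time_s: 1.82
position: [0.5025, -0.204, 0.2796]
tcp_rot: [0.0, 0.708, 0.706, -0.001]
contact_force: [0.4, 0.0, -0.3]
opening: 0.0004
grasp_force: 0.0
```

```bash
python3 - <<'E'
from h import *
print(bot.state()['contact_force'],bot.state()['opening'])
im=grab('wrist','w1.png'); np.save('w1.npy',cloud(im)); go([.5,-.2,.28])
E
```

```text
[ 0.43127718  0.03348558 -0.29404431] 0.00042746914727024253
slide [ 0.64 -0.29 -0.07] twist [-0.0006  0.0041 -0.0046] at [ 0.5029 -0.2064  0.2793] t 1.8667
```

View pics/w1.png

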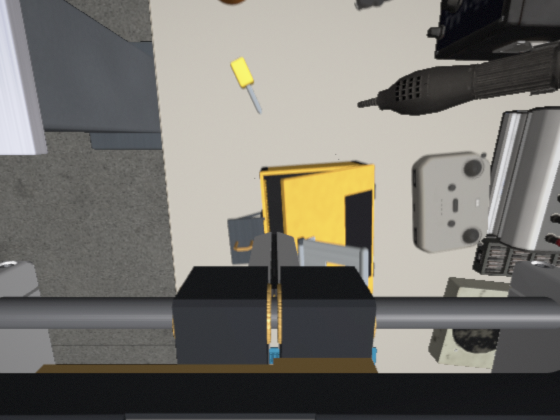

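The wrist view has image right = +x and image up = +y. The lid is at (330,200) and the staple at about (246,247), partly hidden by the fingers. I'll press the lid down left of the hasp.

>>> {"api": "step_arm", "payload": {"twist": [[0, 0, 0], [0, 0, 0], [0, 0, 0], [0, 0, 0], [0, 0, 0], [0, 0, 0], [0, 0, 0], [0, 0, 0], [0, 0, 0], [0, 0, 0], [0, 0, 0], [0, 0, 0], [0, 0, 0], [0, 0, 0], [0, 0, 0], [0, 0, 0], [0, 0, 0], [0, 0, 0], [0, 0, 0], [0, 0, 0]], "slide": [[0.3, 1.5, 3], [0.3, 2.7, 6], [0.3, 2.7, 9], [0.3, 2.7, 10], [0.3, 2.7, 11], [0.3, 2.6, 12], [0.3, 2.5, 12.8], [0.3, 2.4, 13.6], [0.3, 2.3, 14.4], [0.3, 2.2, 15.2], [0.3, 2.1, 16], [0.3, 2, 16.6], [0.3, 1.9, 17.2], [0.3, 1.8, 17.6], [0.3, 1.7, 18], [0.3, 1.6, 18.2], [0.3, 1.5, 18.4], [0.3, 1.5, 18.5], [0.3, 1.5, 18.6], [0.3, 1.5, 18.6]], "claw": [1, 1, 1, 1, 1, 1, 1, 1, 1, 1, 1, 1, 1, 1, 1, 1, 1, 1, 1, 1]}}

```text
time_s: 3.53
position: [0.5167, -0.1963, 0.0952]
tcp_rot: [-0.0, 0.707, 0.707, -0.0]
contact_force: [-1.9, 0.5, 4.2]
opening: 0.0005
grasp_force: 2.2
```

>>> {"api": "step_arm", "payload": {"twist": [[0, 0, 0], [0, 0, 0], [0, 0, 0], [0, 0, 0], [0, 0, 0], [0, 0, 0], [0, 0, 0], [0, 0, 0], [0, 0, 0], [0, 0, 0], [0, 0, 0], [0, 0, 0], [0, 0, 0], [0, 0, 0], [0, 0, 0]], "slide": [[0, 0, 0.2], [0, 0, 0.4], [0, 0, 0.5], [0, 0, 0.5], [0, 0, 0.5], [0, 0, -3], [0, 0, -7], [0, 0, -11], [-3, 0, -12.5], [-7, -0.5, -12.5], [-11, -1, -12.5], [-15, -1.5, -12.5], [-16.5, -1.5, -12.5], [-16.5, -1.5, -12.5], [-16.5, -1.5, -12.5]], "claw": [1, 1, 1, 1, 1, 1, 1, 1, 1, 1, 1, 1, 1, 1, 1]}}

```text
time_s: 4.78
position: [0.5017, -0.3613, 0.219]
tcp_rot: [-0.001, 0.708, 0.707, 0.001]
contact_force: [-0.1, 0.5, 0.2]
opening: 0.0005
grasp_force: 0.0
```

```bash
python3 - <<'E'
from h import *
im=grab('wrist','w2.png'); np.save('w2.npy',cloud(im)); np.save('w2c.npy',im['c2w']); print(im['c2w'].round(3),im['cx'],im['cy']); go([.5,-.36,.22])
E
```

```text
[[ 1.     0.001  0.001  0.502]
 [-0.001  0.971  0.238 -0.291]
 [-0.001 -0.238  0.971  0.374]
 [ 0.     0.     0.     1.   ]] 273.7540460123513 208.41550511216195
slide [ 0.02 -0.18 -0.09] twist [-0.0003 -0.0019 -0.0002] at [ 0.5018 -0.3602  0.2191] t 4.8333
```

View pics/w2.png

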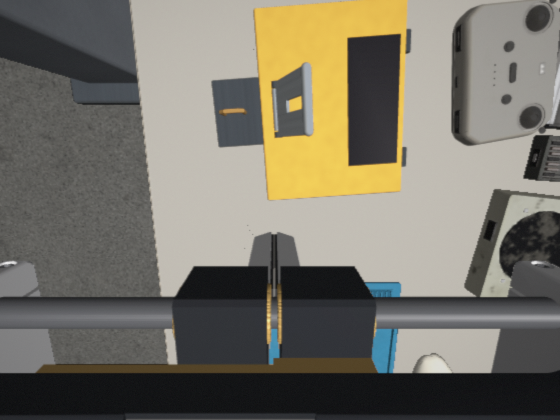

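The lid is down. The staple's bar is at (233,111), the hasp is standing with its bead at about x=307, y 65–135, and the lid's left edge runs from (256,8) to (268,198). I'll measure the case pose from this view.

```bash
python3 - <<'E'
from h import *
P=np.load('w2.npy'); im=cv2.imread('pics/w2.png'); c=np.load('w2c.npy'); f=210/np.tan(np.radians(71.69945)/2); cx,cy=273.754,208.4155
def ray(u,v,z):
    d=c[:3,:3]@np.array([(u-cx)/f,-(v-cy)/f,-1]); return c[:3,3]+d*(z-c[2,3])/d[2]
hsv=cv2.cvtColor(im,cv2.COLOR_BGR2HSV);H,S,V=[hsv[...,i].astype(int) for i in range(3)]
yel=((H>18)&(H<32)&(S>150)&(V>90)).astype(np.uint8); yel[200:]=0
# lid edges: front (left), ends rows
L=np.array([[np.where(yel[v])[0].min(),v] for v in range(20,190,3)]);Bt=np.array([[u,np.where(yel[:,u])[0].max()] for u in range(280,395,3)])
def line(L):
    q=np.array([ray(u,v,.07) for u,v in L]); vx,vy,x,y=cv2.fitLine(q[:,:2].astype(np.float32),cv2.DIST_HUBER,0,1e-4,1e-4).ravel(); return vx,vy,x,y
l=line(L-[.5,0]); b=line(Bt+[0,.5]); print('front yaw',np.degrees(np.arctan2(l[1],l[0])),l,'right side yaw',np.degrees(np.arctan2(b[1],b[0])),b)
A=np.array([[l[0],-b[0]],[l[1],-b[1]]]); t=np.linalg.solve(A,[b[2]-l[2],b[3]-l[3]]); print('front right corner',l[2]+t[0]*l[0],l[3]+t[0]*l[1])
m=((H>8)&(H<24)&(S>90)).astype(np.uint8); m[:,:215]=0;m[:,250:]=0;m[:95]=0;m[130:]=0
ys,xs=np.where(m); print('staple px',xs.min(),xs.max(),ys.min(),ys.max(),np.median(P[m>0],0).round(4)); print(ray(xs.mean(),ys.mean(),.097),ray(xs.min()-.5,ys.mean(),.097),ray(xs.max()+.5,ys.mean(),.097))
lid=yel.copy(); q=P[lid>0]; q=q[np.isfinite(q[:,0])]; print('lid z by x',[(x,np.median(q[abs(q[:,0]-x)<.004][:,2]).round(4)) for x in (.51,.53,.55)])
for u in (277,285,292,300,307,310): print(u,[P[v,u].round(3).tolist() for v in (85,130)])
E
```

```text
front yaw -86.13675 (np.float32(0.06737532), np.float32(-0.9977277), np.float32(0.48959824), np.float32(-0.26139838)) right side yaw 3.8710334 (np.float32(0.9977185), np.float32(0.067510895), np.float32(0.56946385), np.float32(-0.35091108))
front right corner 0.4959787 -0.35588348
staple px 219 245 108 115 [ 0.4644 -0.2683  0.0965]
[ 0.46452632 -0.26825777  0.097     ] [ 0.45217212 -0.26824326  0.097     ] [ 0.47666876 -0.26827205  0.097     ]
lid z by x [(0.51, np.float64(0.0708)), (0.53, np.float64(0.0708)), (0.55, np.float64(0.0708))]
277 [[0.505, -0.244, 0.081], [0.505, -0.285, 0.076]]
285 [[0.512, -0.247, 0.101], [0.513, -0.285, 0.096]]
292 [[0.517, -0.25, 0.116], [0.518, -0.285, 0.111]]
300 [[0.523, -0.252, 0.13], [0.524, -0.286, 0.125]]
307 [[0.527, -0.253, 0.14], [0.528, -0.286, 0.14]]
310 [[0.53, -0.253, 0.14], [0.53, -0.286, 0.14]]
```

>>> {"api": "step_arm", "payload": {"twist": [[0, 0, -0.02], [0, 0, -0.045], [0, 0, -0.0675], [0, 0, -0.0675], [0, 0, -0.0675], [0, 0, -0.0675], [0, 0, -0.0675], [0, 0, -0.0675]], "slide": [[3, 2, 0], [6.5, 4, 0], [10, 5.3, 0], [11.4, 5.3, 1], [11.4, 5.3, 4], [11.4, 5.3, 7.5], [11.4, 5.3, 7.9], [11.4, 5.3, 7.9]], "claw": [1, 1, 1, 1, 1, 1, 1, 1]}}

```text
time_s: 5.5
position: [0.5534, -0.2445, 0.1387]
tcp_rot: [-0.003, 0.682, 0.731, -0.0]
contact_force: [0.4, 0.5, 0.5]
opening: 0.0006
grasp_force: 0.0
```

>>> {"api": "step_arm", "payload": {"twist": [[0, 0, 0], [0, 0, 0], [0, 0, 0], [0, 0, 0], [0, 0, 0], [0, 0, 0], [0, 0, 0], [0, 0, 0], [0, 0, 0], [0, 0, 0], [0, 0, 0], [0, 0, 0], [0, 0, 0], [0, 0, 0], [0, 0, 0], [0, 0, 0], [0, 0, 0], [0, 0, 0]], "slide": [[0, -0.8, 0], [0, -1.6, 0], [0, -2.4, 0], [0, -3.2, 0], [0, -4, 0], [0, -4.8, 0], [0, -5.6, 0], [0, -6.4, 0], [0, -7.2, 0], [0, -8, 0], [0, -8.8, 0], [0, -9.6, 0], [0, -10.4, 0.2], [0, -10.8, 0.8], [0, -10.8, 1.4], [0, -10.8, 2], [0, -10.8, 2.6], [0, -10.8, 3]], "claw": [1, 1, 1, 1, 1, 1, 1, 1, 1, 1, 1, 1, 1, 1, 1, 1, 1, 1]}}

```text
time_s: 7.0
position: [0.447, -0.2544, 0.1093]
tcp_rot: [-0.001, 0.683, 0.731, -0.0]
contact_force: [-0.2, 0.3, 1.1]
opening: 0.0004
grasp_force: 0.2
```

>>> {"api": "step_arm", "payload": {"twist": [[0, 0, 0], [0, 0, 0], [0, 0, 0], [0, 0, 0], [0, 0, 0], [0, 0, 0]], "slide": [[0, 0, 0.4], [0, 0, 0.7], [0, 0, 0.9], [0, 0, 1.1], [0, 0, 1.2], [0, 0, 1.2]], "claw": [1, 1, 1, 1, 1, 1]}}

```text
time_s: 7.5
position: [0.4473, -0.2546, 0.0984]
tcp_rot: [0.0, 0.683, 0.731, 0.0]
contact_force: [0.6, 0.3, -0.2]
opening: 0.0006
grasp_force: 0.0
```

>>> {"api": "step_arm", "payload": {"twist": [[0, 0, 0], [0, 0, 0], [0, 0, 0], [0, 0, 0]], "slide": [[0, 0, 0.1], [0, 0, 0.2], [0, 0, 0.3], [0, 0, 0.3]], "claw": [1, 1, 1, 1]}}

```text
time_s: 7.83
position: [0.4475, -0.2547, 0.0977]
tcp_rot: [0.001, 0.683, 0.731, 0.0]
contact_force: [-3.6, 1.3, 14.3]
opening: 0.0005
grasp_force: 7.0
```

```bash
python3 - <<'E'
from h import *
im=grab('side'); cv2.imwrite('pics/s2.png',cv2.resize(im['frame'][100:220,240:400,::-1],(800,600),interpolation=cv2.INTER_CUBIC))
E
```

```text
(no output)
```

View pics/s2.png

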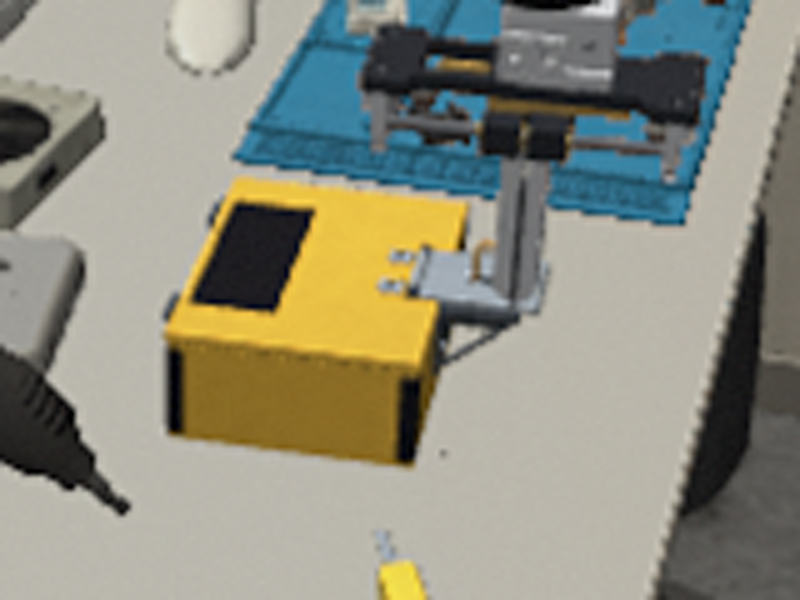

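The hasp lies flat under the fingers, with the staple standing through its slot. I'll lift off and re-measure the staple from a clear pose.

>>> {"api": "step_arm", "payload": {"twist": [[0, 0, 0], [0, 0, 0], [0, 0, 0], [0, 0, 0], [0, 0, 0], [0, 0, 0], [0, 0, 0], [0, 0, 0]], "slide": [[0, 0, -2], [0, 0, -5], [-2, 0.5, -8], [-5, 1, -9], [-8, 1.5, -9], [-9, 1.5, -9], [-9, 1.5, -9], [-9, 1.5, -9]], "claw": [1, 1, 1, 1, 1, 1, 1, 1]}}

```text
time_s: 8.55
position: [0.4674, -0.3426, 0.1845]
tcp_rot: [-0.001, 0.683, 0.73, 0.0]
contact_force: [0.3, 1.0, -0.2]
opening: 0.0003
grasp_force: 0.0
```

```bash
python3 - <<'E'
from h import *
im=grab('wrist','w3.png'); P=cloud(im); c=im['c2w']; f=210/np.tan(np.radians(im['fov_y'])/2)
def ray(u,v,z):
    d=c[:3,:3]@np.array([(u-im['cx'])/f,-(v-im['cy'])/f,-1]); return (c[:3,3]+d*(z-c[2,3])/d[2]).round(4)
hsv=cv2.cvtColor(im['frame'],cv2.COLOR_RGB2HSV);H,S,V=[hsv[...,i].astype(int) for i in range(3)]
m=((H>8)&(H<24)&(S>90)&(P[...,2]>.085)&(P[...,2]<.11)).astype(np.uint8); m[230:]=0
k,l,st,ce=cv2.connectedComponentsWithStats(m); i=1+np.argmax(st[1:,4]); print(st[i],ce[i])
ys,xs=np.where(l==i); print(np.median(P[l==i],0),ray(xs.mean(),ys.mean(),.096),ray(xs.min()-.5,ys.mean(),.097),ray(xs.max()+.5,ys.mean(),.097))
g=(P[...,2]>.0)&(P[...,0]>.435)&(P[...,0]<.505)&(P[...,1]>-.30)&(P[...,1]<-.235)
print('hasp z',[(x,np.nanmedian(P[g&(abs(P[...,0]-x)<.003)&(abs(P[...,1]+.285)<.006)][:,2]).round(4)) for x in (.438,.45,.47,.49)])
go([.447,.19,.13],0.0)
E
```

```text
[260 129  29   5 137] [273.91970803 131.04379562]
[ 0.46304854 -0.26801495  0.09684791] [ 0.463 -0.268  0.096] [ 0.4514 -0.2688  0.097 ] [ 0.4747 -0.2673  0.097 ]
hasp z [(0.438, np.float64(0.0758)), (0.45, np.float64(0.0739)), (0.47, np.float64(0.0737)), (0.49, np.float64(0.074))]
slide [53.18  1.56  5.6 ] twist [-0.0017 -0.0028  0.0672] at [ 0.4673 -0.3418  0.1845] t 8.6
```

View pics/w3.png

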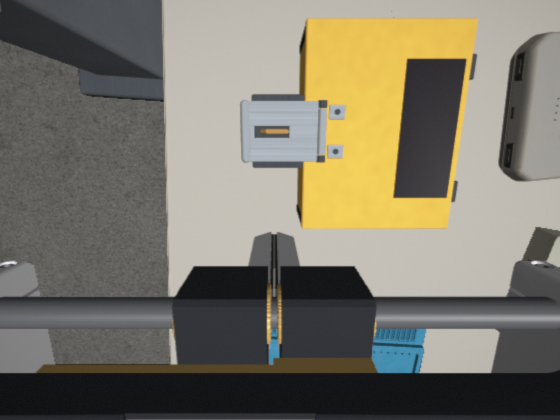

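The hasp lies flat on the ledge, and the staple's bar shows in the slot at (274,131). Next is the pin.

>>> {"api": "step_arm", "payload": {"twist": [[0, 0, 0], [0, 0, 0], [0, 0, 0], [0, 0, 0.02], [0, 0, 0.04], [0, 0, 0.0675], [0, 0, 0.0675], [0, 0, 0.0675], [0, 0, 0.0675], [0, 0, 0.0675], [0, 0, 0.0675], [0, 0, 0.0675], [0, 0, 0.0675], [0, 0, 0.0675]], "slide": [[2, 0, 0], [6, 0, 0], [10, 0, 0], [14, 0.2, 0], [18, 0.4, 0], [22, 0.6, 0.5], [26, 0.9, 1], [30, 0.9, 2], [34, 0.9, 3], [38, 0.9, 4], [42, 0.9, 4.5], [43.2, 0.9, 4.5], [43.2, 0.9, 4.5], [43.2, 0.9, 4.5]], "claw": [1, 1, 1, 1, 1, 0.5, 0.5, 0.5, 0.5, 0.5, 0.5, 0.5, 0.5, 0.5]}}

```text
time_s: 9.77
position: [0.4465, 0.0893, 0.1403]
tcp_rot: [-0.0, 0.706, 0.708, -0.0]
contact_force: [-0.2, -0.1, -0.0]
opening: 0.0472
grasp_force: 0.0
```

```bash
python3 - <<'E'
from h import *
im=grab('wrist','w4.png'); P=cloud(im); c=im['c2w']; f=210/np.tan(np.radians(im['fov_y'])/2)
def ray(u,v,z):
    d=c[:3,:3]@np.array([(u-im['cx'])/f,-(v-im['cy'])/f,-1]); return (c[:3,3]+d*(z-c[2,3])/d[2])
hsv=cv2.cvtColor(im['frame'],cv2.COLOR_RGB2HSV);H,S,V=[hsv[...,i].astype(int) for i in range(3)]
m=(((H<6)|(H>174))&(S>130)&(V>60)).astype(np.uint8); m[250:]=0
m=cv2.morphologyEx(m,cv2.MORPH_CLOSE,np.ones((7,7)))
k,l,st,ce=cv2.connectedComponentsWithStats(m); i=1+np.argmax(st[1:,4]); print(st[i],ce[i])
r=cv2.minAreaRect(np.argwhere(l==i)[:,::-1].astype(np.float32)); b=cv2.boxPoints(r); q=np.array([ray(u,v,.02) for u,v in b]); print(q.round(4),q.mean(0)); 
print(np.nanmedian(P[l==i],0))
e=[q[(j+1)%4]-q[j] for j in range(4)]; L=[np.linalg.norm(x) for x in e]; d=e[int(np.argmax(L))]; print(L,'axis deg',np.degrees(np.arctan2(d[1],d[0])))
go([.447,.18,.13])
E
```

```text
[266  89  21  40 798] [276.07017544 108.37218045]
[[0.4396 0.2003 0.02  ]
 [0.4573 0.2003 0.02  ]
 [0.4577 0.167  0.02  ]
 [0.4395 0.167  0.02  ]] [0.44850772 0.18365107 0.02      ]
[0.44851618 0.18417566 0.0206319 ]
[np.float64(0.01771473322430176), np.float64(0.03330576977145981), np.float64(0.018265112281488232), np.float64(0.03330806295044163)] axis deg 89.86198747377247
slide [9.16 0.   1.04] twist [-0.0005  0.0004  0.0016] at [0.4471 0.0884 0.1404] t 9.8167
```

View pics/w4.png

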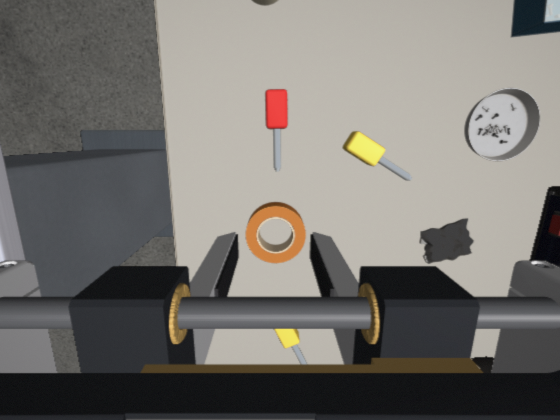

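The red pin's grip is at (277,109), with the shank pointing straight down the picture to (278,169). It is lined up with world y and clear of the tape roll.

>>> {"api": "step_arm", "payload": {"twist": [[0, 0, 0], [0, 0, 0], [0, 0, 0], [0, 0, 0], [0, 0, 0], [0, 0, 0], [0, 0, 0], [0, 0, 0], [0, 0, 0], [0, 0, 0], [0, 0, 0], [0, 0, 0], [0, 0, 0], [0, 0, 0], [0, 0, 0], [0, 0, 0]], "slide": [[3, 0.15, 0], [7, 0.15, 0], [9.6, 0.15, 2], [9.6, 0.15, 5], [9.6, 0.15, 8], [9.6, 0.15, 10], [9.6, 0.15, 10.8], [9.6, 0.15, 11.2], [9.6, 0.15, 11.2], [9.6, 0.15, 11.2], [9.6, 0.15, 11.2], [9.6, 0.15, 11.2], [9.6, 0.15, 11.2], [9.6, 0.15, 11.2], [9.6, 0.15, 11.2], [9.6, 0.15, 11.2]], "claw": [0.5, 0.5, 0.5, 0.5, 0.5, 0.5, 0.5, 0.5, 0.5, 0.5, 1, 1, 1, 1, 1, 1]}}

```text
time_s: 11.15
position: [0.4497, 0.1844, 0.0289]
tcp_rot: [0.0, 0.707, 0.707, 0.0]
contact_force: [-0.3, -0.0, 5.1]
opening: 0.0196
grasp_force: 30.0
```

>>> {"api": "step_arm", "payload": {"twist": [[0, 0, 0], [0, 0, 0], [0, 0, 0], [0, 0, 0], [0, 0, -0.02], [0, 0, -0.04], [0, 0, -0.0675], [0, 0, -0.0675], [0, 0, -0.0675], [0, 0, -0.0675], [0, 0, -0.0675], [0, 0, -0.0675], [0, 0, -0.0675], [0, 0, -0.0675], [0, 0, -0.0675], [0, 0, -0.0675]], "slide": [[0, 0, -1], [0, 0, -4], [0, 0, -8], [-2, 0, -11], [-6, 0, -11], [-10, 0.2, -11], [-14, 0.4, -11], [-18, 0.6, -11], [-22, 0.8, -11], [-26, 0.8, -11], [-30, 0.8, -11], [-33, 0.8, -11], [-36, 0.8, -11], [-37.5, 0.8, -11], [-37.8, 0.8, -11], [-37.8, 0.8, -11]], "claw": [1, 1, 1, 1, 1, 1, 1, 1, 1, 1, 1, 1, 1, 1, 1, 1]}}

```text
time_s: 12.48
position: [0.4573, -0.1943, 0.1381]
tcp_rot: [-0.0, 0.684, 0.73, 0.0]
contact_force: [0.1, 1.1, -1.8]
opening: 0.0196
grasp_force: 30.0
```

```bash
python3 - <<'E'
from h import *
y=.0675; go([.4579,-.1932,.1034],y); s=bot.state(); print(s['opening'],s['grasp_force'],s['contact_force'])
im=grab('side'); cv2.imwrite('pics/s3.png',cv2.resize(im['frame'][110:200,280:400,::-1],(800,600),interpolation=cv2.INTER_CUBIC))
E
```

```text
slide [0.1  0.07 3.47] twist [-0.0004 -0.0008 -0.002 ] at [ 0.4573 -0.1943  0.1381] t 12.4833
0.019590294940826872 29.999529719352722 [ 0.10907557  1.12339063 -1.83012211]
```

View pics/s3.png

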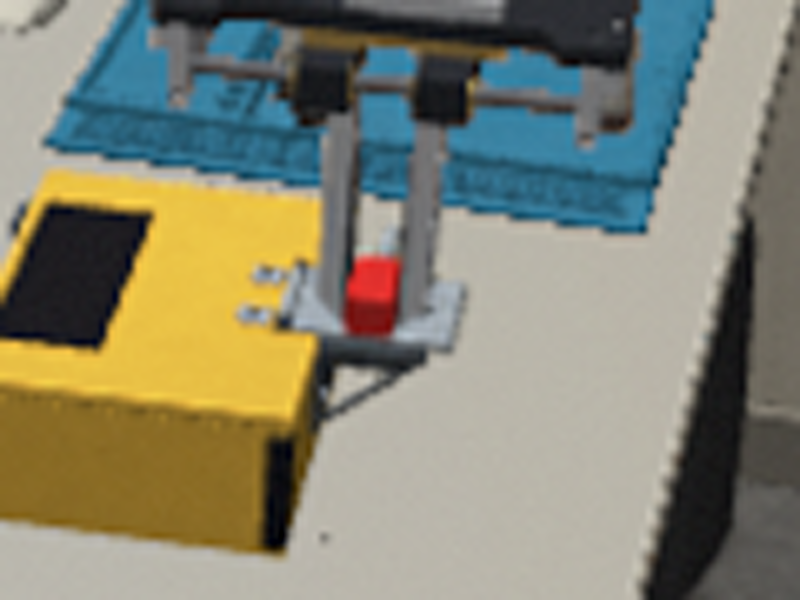

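The pin is held level with its shank pointing at the staple. I'll descend and start inserting.

>>> {"api": "step_arm", "payload": {"twist": [[0, 0, 0], [0, 0, 0], [0, 0, 0], [0, 0, 0], [0, 0, 0], [0, 0, 0], [0, 0, 0], [0, 0, 0], [0, 0, 0], [0, 0, 0]], "slide": [[0.1, 0.05, 2], [0.1, 0.05, 3.4], [0.1, 0.05, 3.5], [0.1, 0.05, 3.5], [-0.5, 0.05, 3.5], [-1, 0.05, 3.5], [-1.5, 0.05, 3.5], [-2, 0.05, 3.5], [-2.5, 0.05, 3.5], [-2.5, 0.05, 3.5]], "claw": [1, 1, 1, 1, 1, 1, 1, 1, 1, 1]}}

```text
time_s: 13.37
position: [0.4602, -0.2201, 0.1037]
tcp_rot: [0.001, 0.683, 0.73, -0.0]
contact_force: [-0.1, -0.2, -0.7]
opening: 0.0198
grasp_force: 30.0
```

```bash
python3 - <<'E'
from h import *
p=np.array([.463,-.268,.0845+.0189]); y=.0675; go(p+.020*np.array([-.0675,.9977,0]),y)
im=grab('top'); cv2.imwrite('pics/t3.png',cv2.resize(im['frame'][180:240,350:430,::-1],(800,600),interpolation=cv2.INTER_CUBIC))
im=grab('side'); cv2.imwrite('pics/s4.png',cv2.resize(im['frame'][110:200,280:400,::-1],(800,600),interpolation=cv2.INTER_CUBIC))
E
```

```text
slide [-2.8  -0.04  0.04] twist [ 0.0009  0.001  -0.001 ] at [ 0.4602 -0.2201  0.1037] t 13.3667
```

>>> {"api": "step_arm", "payload": {"twist": [[0, 0, 0], [0, 0, 0], [0, 0, 0], [0, 0, 0], [0, 0, 0], [0, 0, 0], [0, 0, 0]], "slide": [[-0.6, 0, 0], [-1.2, 0, 0], [-1.8, 0, 0], [-2.2, 0, 0], [-2.5, 0, 0], [-2.7, 0, 0], [-2.7, 0, 0]], "claw": [1, 1, 1, 1, 1, 1, 1]}}

```text
time_s: 14.05
position: [0.4616, -0.2461, 0.1034]
tcp_rot: [0.0, 0.683, 0.73, 0.0]
contact_force: [-0.3, 0.3, -0.1]
opening: 0.0195
grasp_force: 30.0
```

View pics/s4.png

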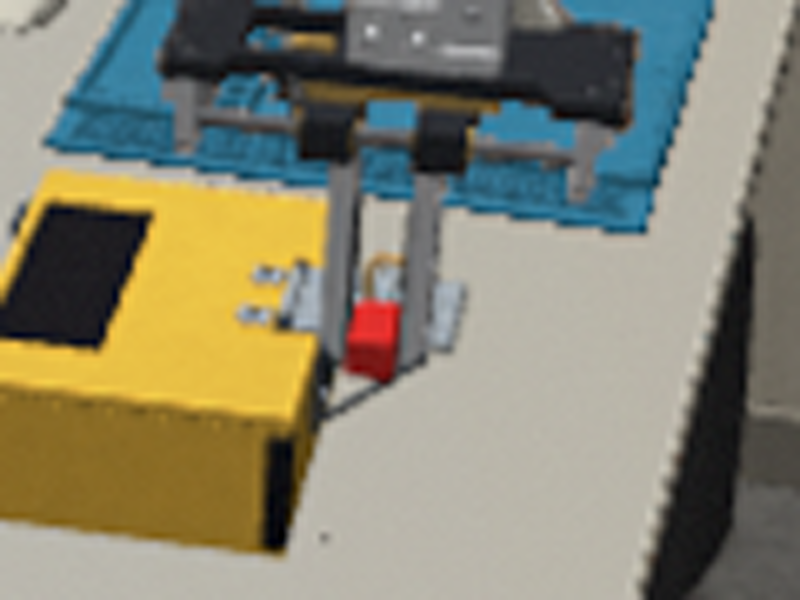

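The staple arch sits centred above the shank in this view. I'll push slowly until the grip meets the staple.

>>> {"api": "step_arm", "payload": {"twist": [[0, 0, 0], [0, 0, 0], [0, 0, 0], [0, 0, 0]], "slide": [[-0.1, 0, 0], [-0.2, 0, 0], [-0.25, 0, 0], [-0.25, 0, 0]], "claw": [1, 1, 1, 1]}}

```text
time_s: 14.38
position: [0.4617, -0.2481, 0.1035]
tcp_rot: [0.0, 0.683, 0.731, 0.0]
contact_force: [0.3, 0.9, -0.3]
opening: 0.0196
grasp_force: 30.0
```

>>> {"api": "step_arm", "payload": {"twist": [[0, 0, 0], [0, 0, 0], [0, 0, 0]], "slide": [[-0.1, 0, 0], [-0.2, 0, 0], [-0.2, 0, 0]], "claw": [1, 1, 1]}}

```text
time_s: 14.63
position: [0.4617, -0.2488, 0.1034]
tcp_rot: [-0.001, 0.683, 0.73, 0.001]
contact_force: [-0.5, 4.8, 1.3]
opening: 0.0196
grasp_force: 30.0
```

>>> {"api": "step_arm", "payload": {"twist": [[0, 0, 0], [0, 0, 0], [0, 0, 0], [0, 0, 0], [0, 0, 0], [0, 0, 0], [0, 0, 0], [0, 0, 0], [0, 0, 0], [0, 0, 0], [0, 0, 0], [0, 0, 0], [0, 0, 0]], "slide": [[0.1, 0, 0.1], [0.1, 0, 0.1], [0.1, 0, 0.1], [0.1, 0, 0.1], [0.1, 0, 0.1], [0.1, 0, 0.1], [0.1, 0, -1], [0.1, 0, -3], [0.1, 0, -6], [0.1, 0, -10], [-5, 0, -12], [-9, 0, -12], [-9, 0, -12]], "claw": [1, 1, 0.6, 0.6, 0.6, 0.6, 0.6, 0.6, 0.6, 0.6, 0.6, 0.6, 0.6]}}

```text
time_s: 15.72
position: [0.4693, -0.3462, 0.2257]
tcp_rot: [0.004, 0.684, 0.73, -0.001]
contact_force: [1.0, 0.8, -0.6]
opening: 0.0377
grasp_force: 0.0
```

```bash
python3 - <<'E'
from h import *
im=grab('wrist'); P=cloud(im); v,u=np.unravel_index(np.nanargmin(np.linalg.norm(P-[.463,-.26,.09],axis=-1)),P.shape[:2]); print(u,v)
a,b=max(0,v-60),max(0,u-80); cv2.imwrite('pics/w5.png',cv2.resize(im['frame'][a:a+120,b:b+160,::-1],(800,600),interpolation=cv2.INTER_CUBIC))
hsv=cv2.cvtColor(im['frame'],cv2.COLOR_RGB2HSV);H,S=hsv[...,0],hsv[...,1]
m=((H<6)|(H>174))&(S>130)&(P[...,2]>.05)&(np.abs(P[...,0]-.463)<.05); q=P[m]; print(np.nanmedian(q,0),np.nanpercentile(q,3,0),np.nanpercentile(q,97,0))
E
```

```text
272 115
[ 0.46225888 -0.24947297  0.09362095] [ 0.45313672 -0.26517743  0.09146663] [ 0.47137442 -0.23467242  0.09504407]
```

View pics/w5.png

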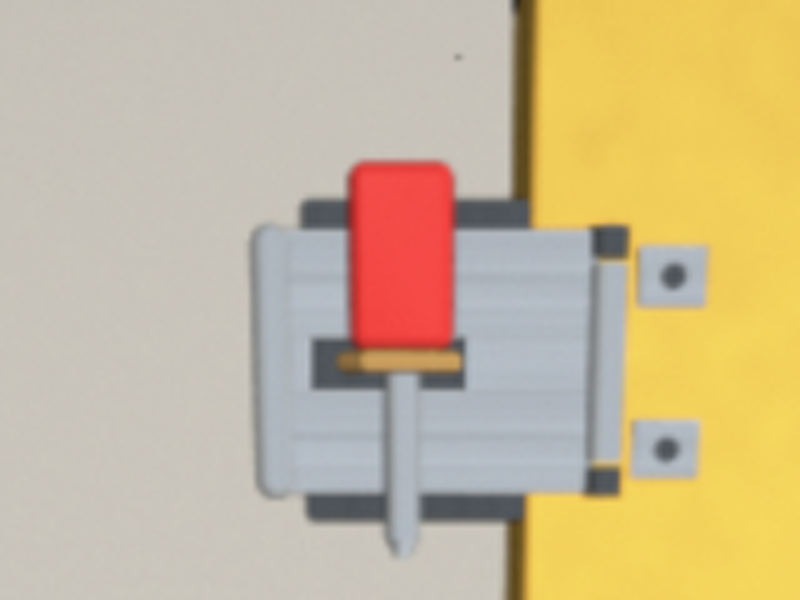

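The shank runs through the staple, with its tip at (402,550) in the crop. The grip sits against the staple at (405,350), and the hasp is flat. I'll hand it in.

```bash
python3 -c "
from rig import bot
print(bot.sign_off())"
```

```text
the job is handed in; nothing more can be done
None
```

The lid is shut, the hasp lies flat over the staple, and the red pin is through the loop with its grip against the staple and released. I never touched the tape roll, jar or solder reel, and I handed the job in at about 16 s; the sign-off gave no verdict.

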